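Fit the filter capsule to the leaning vacuum port and clamp it

ROBOT

A 6-joint arm with a two-finger parallel gripper is mounted at the origin on the work surface. World frame = base frame: x ahead of the robot, y to its left, z up, the work surface at z = 0. Lengths are in mm, angles in rad, forces in N, time in s.
With the tool pointing down it reaches from about 400 to 925 mm from the base axis. Payload 12.5 kg.
Tool frame: the origin (TCP) lies on the centre line of the jaws, within the pads' length; the fingertips stand 17 mm ahead of it and the grasp point (between the pads) lies 2 mm behind it; z points along the fingers, y is the line along which they close (so a half turn about z gives the same grasp; the last joint's range is limited). The gripper opens to 95 mm and grips with 3 to 60 N. Pads are 20 mm wide; open, the fingers measure 119 mm over their backs; the gripper's body (75 mm by 180 mm) begins 59 mm behind the grasp point.
Start: joints at [1.023, 0.491, 1.559, -0, 1.092, -0.106], TCP at [267.215, 565.014, 231.661] pointing down, gripper open.
Joint ranges: [-3.1, 3.1], [-0.84, 2.19], [0.05, 2.79], [-1.13, 4.28], [0.06, 2.93], [-2.69, 2.69]. Speed limits (rad/s): [2.22, 2.22, 2.79, 3.14, 3.14, 3.14].

INTERFACE

Orientations are given as [roll, pitch, yaw] about the fixed x, y, z axes, in that order (R = Rz(yaw) Ry(pitch) Rx(roll)).
In Python, from cell import env gives the robot as it stands.
- The arm moves only by the tool drive_tool, never from a script. Its argument "deltas" is text: rows parted by semicolons, each of 4 numbers parted by spaces: the shift along the world's x, y, z normalised to -1 to 1, where 1 is 100 mm, then the turn about the world's z normalised to -1 to 1, where 1 is 180 degrees. A call has 1 to 10 rows; each row shifts and turns the commanded pose from where the row before left it; what a row does not reach is not made up. A row lasts 1/12 s, in which the tool goes at most 41.7 mm and 7.16 degrees, less where a joint would pass 70% of its speed; a pose out of reach is approached as far as the arm can. A call with a number of a shift or a turn outside -1 to 1 is refused whole. A call with a gripper value outside its range is refused whole. "gripper" is the closure, from 0 (fully open) to 1 (shut), set as the call begins (left out, the last holds). The fingers move at their own pace and stop on an object; the grip force is fixed at half the most. Time passes only in rows, so rows that do not move let the fingers close. It gives the time, the measured TCP pose, the force, the opening and the grip force at its end, in the units of the state.
- env.state(): the state, without advancing time (a new reading comes with each control period).
- env.read_camera(name): name is "scene" or "top" or "wrist"; returns (picture, depth): 420x560x3 uint8, red, green, blue; 420x560 float32, mm along the optical axis (not along the pixel's ray), 0 where there is no reading.
- env.camera_params(name): a dict with "mtx" (3x3 intrinsics, pixels), "k1" (the pictures are not rectified: a ray, as slopes to the right and down, at radius r is drawn at 1 + k1 r^2 times it, then the intrinsics apply), "camera_from_world" (4x4, takes a point from world to camera coordinates); the wrist camera has in their place "mount" (4x4, takes a point from camera to tool coordinates, whose origin is the TCP and whose axes are the flange's). Camera axes: x right, y down, z forward; pixel columns grow to the right and rows downward; lengths in mm; the calibration is good to about 2 mm. A picture is of the moment at which its call begins: read the wrist's pose just before it. camera_params takes no time and is no camera call.
- env.job_done(): hands the job in; it is judged then, once.
The state is a dict: "t": time; "joints": joint angles; "qvel": joint speeds; "tau": joint torques, N m; "eef_pos": TCP position; "tcp_rot": TCP orientation; "ft_force": force on the tool from outside, world axes, zero at the start; "moment": the same for the moment, N m; "opening": opening from 0.0 (shut) to 1.0 (fully open); "grip_force": force on a finger pad.
Only numpy, scipy, OpenCV 4.12 (cv2) and the standard library are available. Lean on these libraries where they do the work, as an engineer would, in place of code of your own. Each camera call takes 0.05 s, during which the arm holds its last target. There are 200 camera calls.

TASK

Press the ejector lever of the white holder block so that the steel filter capsule rises out of its pocket, then take the capsule and seat it fully home, without forcing it, on the flanged port that leans out of the vacuum unit. Swing the hinged clamp ring shut around the two flanges and press its latch lever down until the ring is latched, then let go. Leave the other things on the bench where they stand.

Things in the scene. Friction and masses are not known exactly. Their poses are not given: they have to be found in the camera images.
- pocket (a point): Centre of the pocket mouth, on the top face of the fixed white holder block (110 x 110 mm, 85 mm high). The round pocket is 74 mm wide and its axis is vertical; z is up, and -x of this frame points to the side with the ejector lever. Position and yaw vary.
- ejector_pad (a point): Centre of the top face of the grey pad (30 x 36 mm) at the end of the steel ejector lever, on the holder's -x side. The lever turns about a level pin along the holder's y, 72 mm from the pad, 62 mm from the pocket's axis and 60 mm above the table. The frame turns with the lever; z is the pad's normal.
- ejector (a joint): Angle of the ejector lever, rad: 0 with the pad highest (lever sloping up outwards by 0.25 rad), 0.5 with the pad fully down (sloping down by 0.25 rad, a hard stop; the pad sinks 35 mm). Needs about 7 to 10 N on the pad and stays where left. It lifts the capsule by 0.068 m per rad, 34 mm in all.
- capsule_mid (a point): Centre, half-way up, of the loose steel filter capsule, 75 mm high, about 0.26 kg; z is its axis, up. Its foot is a flange 68 mm wide, 8 mm thick; above it a plain cylinder 50 mm wide to the top (last 4 mm bevelled). Socket in the underside: 35 mm wide, 14 mm deep. It starts in the pocket with its top 2 mm above the block; with the ejector fully down, 36 mm.
- port_seat (a point): Centre of the upper face of the port's fixed steel flange (68 mm wide, 8 mm thick), 125 mm above the table. z is the port's axis, leaning 0.49 rad (28 degrees) from vertical to the unit's front; x points up the slope to the unit's back, y to the left. A central spigot 31 mm wide, tapered to 22 mm, stands 10 mm up from the face. With the capsule seated, capsule_mid lies 37.5 mm along z.
- jaw_right (a joint): Opening angle of the right (-y) half of the clamp ring, rad, about a pin parallel to the port's z at x = 52, y = 0 mm in port_seat. 0 is shut, a hard stop; starts 0.9 to 1.1. The left half is geared to it as its mirror image: pushing one swings both. Needs about 4 N at the lug and stays where left. A capsule not fully home blocks it.
- right_lug (a point): Centre of the lug (32 x 12 mm, 24 mm high) at the free end of the right half ring, 110 mm from the pin. Shut, it is at x = -58, y = -10, z = 0 mm in port_seat, its outer face at y = -16. Frame turns with the half ring. The shut ring is 90 mm across and 30 mm high; its upper lips reach from 10 to 15 mm up the port's z. Opened, the capsule passes down along z.
- latch_pivot (a point): The pin of the flat steel latch lever (16 mm wide, 7 mm thick) on the left half's lug. With the ring shut it is at x = -58, y = 10, z = 18 mm in the frame of port_seat, and the pin lies along x. The frame turns with the lever: -y runs along the lever from the pin to the pad.
- latch_pad (a point): Upper face of the wider pad (22 x 22 mm) near the free end of the latch lever, 68 mm from the pin; the lever ends 79 mm from the pin. Pressed down, the lever lies across both lugs and a hook under it, 34 mm from the pin, holds the right lug.
- latch (a joint): Latch lever angle, rad: 0 is fully down (latched, a hard stop), 1.57 stands up along the port's axis, more leans out to the left. Starts 1.75 to 2.05. Needs about 2 N at the pad and stays where left. Swing it down only with the ring shut, or its hook cannot catch the right lug.
- bottle: Bystander: white bottle, 64 mm wide, 150 mm high; origin under its centre.
- beaker: Bystander: glass beaker, 72 mm wide, 90 mm high; origin under its centre.
- jar: Bystander: small clear jar, 52 mm wide, 60 mm high; origin under its centre.
- timer: Bystander: flat white timer, 50 x 60 mm, 18 mm high; origin under its centre.
- carton: Bystander: cardboard carton, 100 x 200 mm, 70 mm high; origin under its centre.
- port: The port, on the white vacuum unit (250 x 200 mm, 45 mm high, its back 115 mm high from 115 mm behind the seat). Same origin and axes as port_seat.
Not all that is in view belongs to the job. Leave any orange look-alike of the part that bears capsule_mid alone.

How it is judged (in metres and radians):
On the way, in this order (a step that is already met when the one before it is completed fails the run):
1. the ejector lever is pressed and the capsule has risen in its pocket (value of joint ejector above 0.36 rad and z of capsule_mid in the frame of pocket above -0.02 m), for 0.1 s.
2. the capsule sits fully home on the port's flange (z of capsule_mid in the frame of port_seat between 0.034 and 0.0405 m and distance between capsule_mid and port_seat below 0.041 m and angle between the z axis of capsule_mid and the z axis of port_seat, either way round below 0.06 rad), for 0.1 s.
3. the clamp ring is swung shut (value of joint jaw_right below 0.05 rad), for 0.1 s.
4. the latch lever is pressed down over the right lug (value of joint latch below 0.1 rad and value of joint jaw_right below 0.05 rad), for 0.1 s.
At the end, for the whole second after the job is handed in: The capsule sits on the port's flange (its centre within 41 mm of the centre of the flange face and 34 to 40.5 mm up the port's axis, axes within 0.06 rad), the clamp ring is shut around both flanges (jaw_right under 0.05 rad) and the latch lever lies down (under 0.1 rad), at rest (all of step 2 and all of step 4 and velocity of joint latch below 0.05 rad/s); the robot touches nothing.
It fails at once if the capsule is forced against the port (over 80 N) (contact force between capsule and port above 80 N).
It fails at once if a bystander is moved by more than 30 mm (distance of any of bottle, beaker, jar, timer, carton from where it was at the start of the episode above 0.03 m).
It also fails if it takes over 66 s, if anything falls off the work surface, if the arm or the gripper's body presses on something with over 40 N, if the wrist force passes 120 N, or if a joint passes its speed limit or range.

## Working session

There is one attempt and no reset: what is moved stays moved. The work goes in short steps, Python scripts to look and compute and a tool call to move; the robot and the scene stay as the last step left them, time stands still between calls to the robot, and variables do not carry over. Pictures are saved under pics/ and viewed, at most 10 in all, crops included, and the job is handed in when it is done.

Besides the shell and the picture viewer there is one more tool, called after ">>>" by a JSON object that holds its "op" and its "data", one argument or row to a line. drive_tool: Moves the arm, as the interface text tells. Its arguments: {"type":"object","properties":{"deltas":{"type":"string"},"gripper":{"type":"number"}},"required":["deltas"]}

```bash
ls; mkdir -p pics
cat > h.py <<'E'
import numpy as np, cv2
from cell import env
def ray_uv(name,P):
    """normalised undistorted slopes of pixels"""
    p=env.camera_params(name); K=np.array(p["mtx"]); k1=p["k1"]
    return cv2.undistortPoints(np.float64(P).reshape(-1,1,2),K,np.array([k1,0,0,0,0.])).reshape(-1,2)
def w_from_c(name):
    p=env.camera_params(name)
    if "camera_from_world" in p: return np.linalg.inv(np.array(p["camera_from_world"]))
    from scipy.spatial.transform import Rotation as R
    s=env.state(); T=np.eye(4); T[:3,:3]=R.from_euler("xyz",s["tcp_rot"]).as_matrix(); T[:3,3]=s["eef_pos"]
    return T@np.array(p["mount"])
def cloud(name):
    T=w_from_c(name); im,d=env.read_camera(name); h,w=d.shape
    v,u=np.mgrid[:h,:w]; s=ray_uv(name,np.stack([u,v],-1).reshape(-1,2))
    X=np.c_[s,np.ones(len(s))]*d.reshape(-1,1)
    X=X@T[:3,:3].T+T[:3,3]; X[d.ravel()==0]=np.nan
    return im,d,X.reshape(h,w,3)
def save(n,im): cv2.imwrite("pics/"+n,cv2.cvtColor(im,cv2.COLOR_RGB2BGR))
E
python3 - <<'E'
from h import *
s=env.state(); print(s)
for n in("scene","top"):
    im,d,X=cloud(n); save(n+".png",im); np.savez("pics/"+n,im=im,X=X)
    print(n,w_from_c(n).round(2).tolist())
E
```

```text
pics
{'t': 0.0, 'joints': array([ 1.02338567e+00,  4.91571869e-01,  1.55946834e+00, -2.69100614e-05,
        1.09173506e+00, -1.05612846e-01]), 'qvel': array([-7.51694788e-05,  8.50721392e-04,  1.63688943e-03,  7.38185036e-04,
        4.46500869e-04, -1.18077815e-04]), 'tau': array([-2.45457377e-03, -6.12645364e+01, -2.58175778e+01,  6.91493042e-02,
        4.84142359e-02, -1.17011668e-04]), 'eef_pos': array([267.09321924, 564.78498597, 231.04759619]), 'tcp_rot': array([-3.14041411e+00, -1.00934527e-04,  2.69980721e+00]), 'ft_force': array([-0.18136647,  0.76212552,  0.83219053]), 'moment': array([-0.00625637, -0.02495227, -0.02000113]), 'grip_force': 0.0, 'opening': 1.002163676831123}
scene [[0.88, 0.33, -0.33, 982.93], [0.47, -0.62, 0.63, -873.5], [0.01, -0.71, -0.7, 1081.85], [0.0, 0.0, 0.0, 1.0]]
top [[-0.01, -1.0, 0.07, 449.91], [-1.0, 0.01, 0.01, -14.87], [-0.01, -0.07, -1.0, 1105.05], [0.0, 0.0, 0.0, 1.0]]
```

View pics/scene.png

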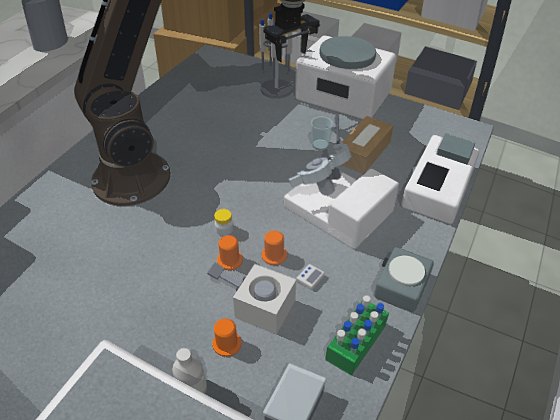

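View pics/top.png

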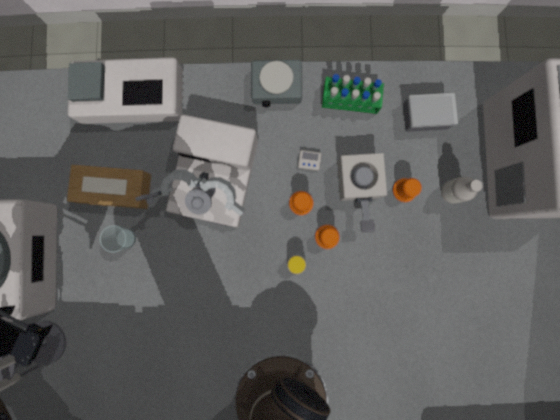

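The scene view shows the holder at (265,290) with its pad at (218,270). In the top view the holder is at (363,176), its pad at (367,225), the port at (200,200) with both ring halves open, and three orange decoys around it.

Run:
```python
from h import *
Z=np.load("pics/top.npz"); im,X=Z["im"],Z["X"]
def reg(u0,u1,v0,v1,zl,zh):
    P=X[v0:v1,u0:u1]; c=im[v0:v1,u0:u1]; m=(P[...,2]>zl)&(P[...,2]<zh); return P[m],m
P,m=reg(335,395,145,205,78,95)
r=cv2.minAreaRect(P[:,:2].astype(np.float32)); print("holder",r,np.median(P[:,2]))
for p in [(363,176),(367,225),(366,228),(364,205)]: print(p,X[p[1],p[0]].round(1))
P,m=reg(350,380,207,240,45,110); print("pad", P.mean(0),P.min(0),P.max(0), cv2.minAreaRect(P[:,:2].astype(np.float32)))
# unit base & back
P,m=reg(165,260,115,180,100,125); print("back",cv2.minAreaRect(P[:,:2].astype(np.float32)),np.median(P[:,2]))
P,m=reg(160,260,150,235,38,52); print("base",cv2.minAreaRect(P[:,:2].astype(np.float32)),np.median(P[:,2]))
for p in [(117,240),(110,188),(297,264),(310,160),(460,190),(301,203),(327,237),(407,189)]: print(p,X[p[1],p[0]].round(0))
print("Xport grid z"); 
for v in range(165,220,5): print(v,[tuple(X[v,u].round(0).astype(int)) if X[v,u,2]>60 else 0 for u in range(140,250,10)])
big=cv2.resize(im[150:240,140:260],None,fx=6,fy=6,interpolation=cv2.INTER_CUBIC); save("port.png",big)
```

```text
holder ((603.736328125, -224.7520751953125), (111.01338195800781, 108.94674682617188), 3.1735963821411133) 84.83620756858102
(363, 176) [ 602.  -222.8   84.1]
(367, 225) [ 474.9 -230.2   80. ]
(366, 228) [ 467.1 -226.4   85. ]
(364, 205) [ 527.6 -226.3   68.6]
pad [ 485.83474346 -228.61368413   78.43037597] [ 459.31036451 -247.79077461   63.8373763 ] [ 522.62318982 -211.46653821   92.15866958] ((491.0067443847656, -229.36253356933594), (63.53181457519531, 36.16757583618164), 0.8111380338668823)
back ((671.9419555664062, 167.43386840820312), (202.01382446289062, 153.9467315673828), 76.80449676513672) 114.28472467950735
base ((599.873779296875, 183.78485107421875), (201.96949768066406, 210.7735137939453), 76.91304016113281) 44.47295551139996
(117, 240) [444. 452.   6.]
(110, 188) [582. 445.  72.]
(297, 264) [376. -48.  59.]
(310, 160) [659. -90.  18.]
(460, 190) [ 559. -465.  110.]
(301, 203) [535. -61.  71.]
(327, 237) [ 445. -126.   77.]
(407, 189) [ 567. -338.   78.]
Xport grid z
165 [0, 0, 0, 0, 0, 0, 0, 0, 0, (np.int64(636), np.int64(123), np.int64(82)), (np.int64(631), np.int64(9
[... 1843 characters left out ...]
135)), (np.int64(541), np.int64(167), np.int64(129)), 0, (np.int64(538), np.int64(114), np.int64(153)), 0]
205 [(np.int64(537), np.int64(367), np.int64(61)), 0, 0, 0, 0, (np.int64(530), np.int64(218), np.int64(122)), (np.int64(529), np.int64(190), np.int64(133)), (np.int64(529), np.int64(168), np.int64(124)), 0, (np.int64(526), np.int64(115), np.int64(147)), (np.int64(528), np.int64(93), np.int64(118))]
210 [0, 0, 0, 0, 0, (np.int64(518), np.int64(221), np.int64(111)), (np.int64(517), np.int64(194), np.int64(118)), 0, 0, (np.int64(515), np.int64(115), np.int64(140)), (np.int64(515), np.int64(92), np.int64(135))]
215 [0, 0, 0, 0, 0, 0, 0, 0, 0, 0, (np.int64(503), np.int64(92), np.int64(131))]
```

View pics/port.png

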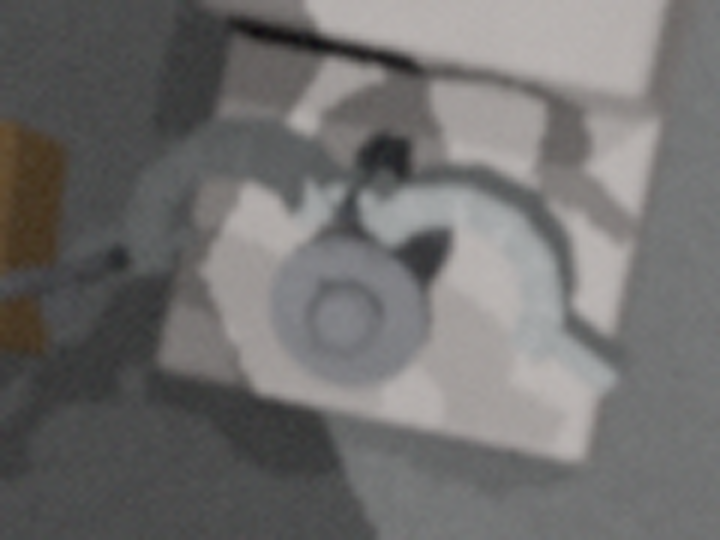

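Zoomed port: flange centre near (350,312) of the crop, spigot (344,316), right half ring open with its lug at (610,375), latch lever leaning left from (120,255).

>>> {"op": "drive_tool", "data": {
  "deltas": "0.2 -0.33 0.1 0.034;0.2 -0.33 0.1 0.034;0.2 -0.33 0.1 0;0.2 -0.33 0.1 0;0.2 -0.33 0.1 0;0.2 -0.33 0.1 0;0.1 -0.33 0.1 0;0 -0.33 0.1 0;0 -0.33 0 0;0 -0.33 0 0"
}}

```text
t: 0.93
eef_pos: [397.1, 233.4, 311.9]
tcp_rot: [3.141, 0.0, 2.913]
ft_force: [0.4, -0.0, 0.2]
opening: 1.0
grip_force: 0.0
```

Run:
```python
from h import *
print(np.array(env.camera_params("wrist")["mount"]).round(2).tolist())
s=env.state(); print(s["eef_pos"],s["tcp_rot"],s["joints"].round(2))
im,d,X=cloud("wrist"); save("w1.png",im); np.savez("pics/w1",im=im,X=X)
```

```text
[[-0.0, -0.97, -0.26, 72.21], [1.0, -0.0, -0.0, -0.16], [0.0, -0.26, 0.97, -153.3], [0.0, 0.0, 0.0, 1.0]]
[397.06969091 233.43119884 311.88851158] [3.14122232e+00 4.31592514e-04 2.91325882e+00] [ 0.39  0.17  1.83  0.    1.15 -0.95]
```

View pics/w1.png

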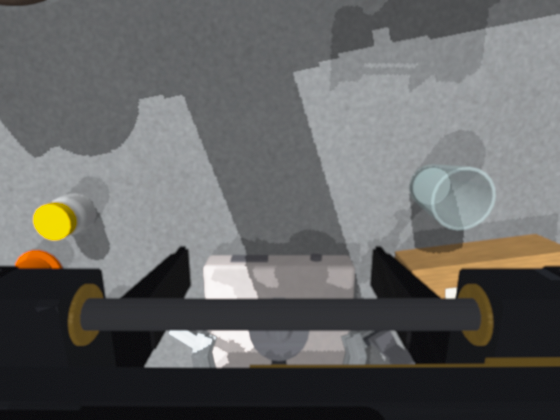

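The wrist view looks back past the gripper; the port (280,335) is hidden by the fingers, so I move beyond it and look again.

>>> {"op": "drive_tool", "data": {
  "deltas": "0.33 -0.1 0 0;0.33 -0.1 0 0;0.33 -0.1 0 0;0.33 -0.1 0 0;0.33 -0.1 0 0;0.33 -0.1 0 0;0.33 -0.05 0 0;0 0 0 0;0 0 0 0;0 0 0 0"
}}

```text
t: 1.82
eef_pos: [627.7, 170.1, 311.1]
tcp_rot: [-3.141, -0.001, 2.913]
ft_force: [-0.1, -0.0, 0.0]
opening: 1.0
grip_force: 0.0
```

Run:
```python
from h import *
s=env.state(); print(s["eef_pos"],s["tcp_rot"],abs(s["qvel"]).max())
im,d,X=cloud("wrist"); save("w2.png",im); np.savez("pics/w2",im=im,X=X)
```

```text
[627.72876086 170.06471281 311.06346102] [-3.14123872e+00 -1.26787732e-03  2.91332674e+00] 0.023109242028871355
```

View pics/w2.png

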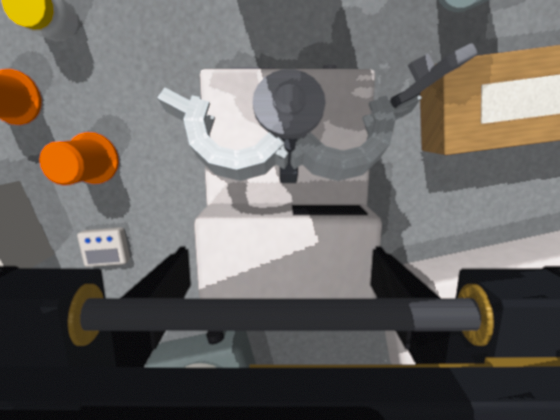

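Clear view: flange at (289,103), right half ring with its lug at (180,98), latch lever from (395,100) to (472,50), unit's edges vertical in the image.

Run:
```python
from h import *
Z=np.load("pics/w2.npz"); im,X=Z["im"],Z["X"]
v,u=np.mgrid[:420,:560]
P=X[(np.hypot(u-289,v-100)<48)]; P=P[np.isfinite(P[:,0])]
# known-normal candidates: lean 28deg, yaw fit
best=None
rng=np.random.default_rng(0); Q=P[(P[:,2]>100)&(P[:,2]<145)]
for _ in range(3000):
    a=Q[rng.choice(len(Q),3)]; n=np.cross(a[1]-a[0],a[2]-a[0]); L=np.linalg.norm(n)
    if L<200: continue
    n/=L; n*=np.sign(n[2])
    if abs(np.arccos(n[2])-.49)>.12: continue
    k=(abs((Q-a[0])@n)<1.5).sum()
    if best is None or k>best[0]: best=(k,n,a[0])
k,n,a=best; I=Q[abs((Q-a)@n)<2]; c=I.mean(0); n=np.linalg.svd(I-c)[2][2]; n*=np.sign(n[2])
print(k,len(Q),"n",n,"lean",np.arccos(n[2]),"yaw of x",np.degrees(np.arctan2(-n[1],-n[0])))
yaw=np.radians(-13.1); d=np.array([np.cos(yaw),np.sin(yaw),0]); cz,sz=np.cos(.49),np.sin(.49)
ex=cz*d+[0,0,sz]; ey=np.array([-d[1],d[0],0]); ez=np.cross(ex,ey)
print("axes mean",c, "ranges", [np.percentile((I-c)@e,[1,50,99]).round(1) for e in(ex,ey,ez)])
q=np.c_[(I-c)@ex,(I-c)@ey].astype(np.float32); (cx,cy),r=cv2.minEnclosingCircle(q); print("enc",cx,cy,r, c+cx*ex+cy*ey)
# unit side edges yaw: back top
m=(X[...,2]>108)&(X[...,2]<122)&(v>200)&(u>190)&(u<385); print("back",cv2.minAreaRect(X[m][:,:2].astype(np.float32)))
m=(X[...,2]>40)&(X[...,2]<50)&(v<215)&(u>190)&(u<385); R=cv2.minAreaRect(X[m][:,:2].astype(np.float32)); print("base",R,cv2.boxPoints(R).round(0).tolist())
# spigot
S=P[((P-c)@ez>8)&((P-c)@ez<12)]; print("spigot",len(S),np.median(S,0), [np.percentile((S-c)@e,[2,98]).round(1) for e in(ex,ey)])
for p in [(180,98),(165,95),(205,108),(398,100),(440,70),(470,50),(289,143),(289,172)]: 
    w=X[p[1],p[0]]; print(p,w.round(0),np.round([(w-c)@e for e in(ex,ey,ez)],1))
```

```text
2913 4062 n [-0.45673112  0.10656863  0.88319863] lean 0.48815720498779785 yaw of x -13.133788521784442
axes mean [540.46917901 198.51001785 126.25146578] ranges [array([-33.9,   2.1,  30.9]), array([-31.7,  -0.1,  31.7]), array([-1.5,  0. ,  1.5])]
enc -2.0549936294555664 -0.014493209309875965 34.63874435424805 [538.69989218 198.90686334 125.28433258]
back ((695.6162109375, 161.75103759765625), (198.7098846435547, 93.25818634033203), 76.9780502319336)
base ((576.7747802734375, 189.86151123046875), (199.5081329345703, 158.00564575195312), 77.15689086914062) [[478.0, 110.0], [632.0, 75.0], [676.0, 270.0], [522.0, 305.0]]
spigot 547 [535.4598678  199.4002508  134.74005619] [array([-12.1,  10.4]), array([-11. ,  11.3])]
(180, 98) [515. 105. 138.] [  2.8 -97.2  12.2]
(165, 95) [510.  92. 138.] [   0.4 -110.4   13.2]
(205, 108) [529. 125. 147.] [ 14.7 -73.6  15.6]
(398, 100) [561. 289. 152.] [11.3 92.5 22.6]
(440, 70) [547. 300. 212.] [ 25.8 100.1  82.9]
(470, 50) [540. 317. 219.] [ 19.2 115.4  94.5]
(289, 143) [574. 190. 167.] [49.8 -0.8 19.9]
(289, 172) [601. 184. 139.] [ 61.3   0.  -18. ]
```

>>> {"op": "drive_tool", "data": {
  "deltas": "-0.13 -0.33 0 0;-0.13 -0.33 0 0;-0.13 -0.33 0 0;-0.13 -0.33 0 0;-0.13 -0.33 0 0;-0.13 -0.33 0 0;-0.13 -0.33 0 0;-0.13 -0.33 -0.1 0;-0.13 -0.33 -0.1 0;-0.13 -0.33 -0.1 0",
  "gripper": 1
}}

```text
t: 2.7
eef_pos: [496.7, -160.4, 282.2]
tcp_rot: [-3.141, 0.001, 2.915]
ft_force: [0.6, -0.4, -0.8]
opening: 0.357
grip_force: 0.0
```

>>> {"op": "drive_tool", "data": {
  "deltas": "-0.13 -0.33 -0.1 0;-0.1 -0.33 -0.2 0;0 0 -0.3 0;0 0 -0.3 0;0 0 -0.3 0;0 0 -0.3 0;0 0 0 0;0 0 0 0"
}}

```text
t: 3.37
eef_pos: [474.8, -225.2, 131.8]
tcp_rot: [3.141, -0.002, 2.914]
ft_force: [-0.1, 0.3, 0.1]
opening: 0.003
grip_force: 0.0
```

>>> {"op": "drive_tool", "data": {
  "deltas": "-0.03 -0.04 -0.2 0;0 0 -0.15 0;0 0 -0.1 0;0 0 -0.1 0;0 0 -0.1 0;0 0 -0.05 0;0 0 -0.03 0;0 0 0 0"
}}

```text
t: 4.03
eef_pos: [473.5, -230.4, 64.6]
tcp_rot: [-3.14, 0.006, 2.914]
ft_force: [-13.8, 7.4, 53.4]
opening: 0.003
grip_force: 27.4
```

>>> {"op": "drive_tool", "data": {
  "deltas": "0 0 0.1 0;0 0 0.3 0;-0.1 0 0.4 0;-0.2 0 0.4 0;-0.3 0 0.4 0;0 0 0 0",
  "gripper": 0
}}

```text
t: 4.53
eef_pos: [417.6, -230.3, 217.0]
tcp_rot: [-3.137, 0.009, 2.914]
ft_force: [0.9, -0.6, 1.7]
opening: 0.371
grip_force: 0.0
```

Run:
```python
from h import *
for n in("top","scene"):
    im,d,X=cloud(n)
    x,y,z=X[...,0],X[...,1],X[...,2]
    m=(np.hypot(x-603.7,y+224.8)<45)&(z>100)&(z<140)
    P=X[m]; print(n,m.sum(),P.mean(0),np.percentile(P[:,2],[5,50,95]))
    t=P[P[:,2]>np.percentile(P[:,2],50)-2]; print(cv2.minEnclosingCircle(t[:,:2].astype(np.float32)), t[:,2].mean())
    m=(abs(x-472)<22)&(abs(y+230)<25)&(z>25)&(z<100); print("pad",np.median(X[m],0) if m.any() else None)
```

```text
top 335 [ 602.04976941 -221.5142118   119.00954673] [109.76020273 119.9592486  123.48254105]
((602.9222412109375, -223.23635864257812), 24.38094139099121) 120.662966065419
pad [ 478.52579559 -232.28145034   47.12621678]
scene 396 [ 607.90374876 -230.20387794  118.07969911] [103.98588048 120.01866378 124.5617095 ]
((605.4346923828125, -227.11529541015625), 25.827816009521484) 121.44923520582552
pad [ 475.58067634 -233.22062986   46.99997574]
```

>>> {"op": "drive_tool", "data": {
  "deltas": "0.31 0.01 0 0;0.31 0.01 0 0;0.31 0.01 0 0;0.31 0.01 0 0;0.31 0.01 0 0;0.3 0.01 0 0;0 0 -0.3 0;0 0 -0.3 0;0 0 -0.2 0;0 0 0 0"
}}

```text
t: 5.47
eef_pos: [602.4, -222.6, 124.5]
tcp_rot: [3.14, -0.007, 2.914]
ft_force: [0.1, 0.6, -0.6]
opening: 0.997
grip_force: 0.0
```

>>> {"op": "drive_tool", "data": {
  "deltas": "0 -0.01 -0.15 0;0 0 0 0;0 0 0 0"
}}

```text
t: 5.72
eef_pos: [603.9, -224.8, 114.8]
tcp_rot: [3.141, -0.0, 2.914]
ft_force: [-0.5, 0.1, -0.3]
opening: 0.999
grip_force: 0.0
```

>>> {"op": "drive_tool", "data": {
  "deltas": "0 0.01 -0.08 0;0 0 0 0;0 0 0 0"
}}

```text
t: 5.97
eef_pos: [603.6, -223.9, 106.6]
tcp_rot: [3.142, 0.0, 2.914]
ft_force: [0.4, 0.3, -0.1]
opening: 1.001
grip_force: 0.0
```

>>> {"op": "drive_tool", "data": {
  "deltas": "0 0 0 0;0 0 0 0;0 0 0 0;0 0 0 0;0 0 0 0;0 0 0 0;0 0 0 0;0 0 0 0",
  "gripper": 1
}}

```text
t: 6.63
eef_pos: [603.6, -224.0, 106.3]
tcp_rot: [3.142, -0.0, 2.913]
ft_force: [0.1, 0.1, 1.3]
opening: 0.523
grip_force: 30.0
```

>>> {"op": "drive_tool", "data": {
  "deltas": "0 0 0.1 0;0 0 0.25 0;0 0 0.3 0;0 0 0.3 0;0 0 0.3 0;-0.05 0.2 0.2 0;-0.05 0.3 0 0;-0.05 0.33 0 0;-0.05 0.33 0 0;-0.05 0.33 0 0"
}}

```text
t: 7.47
eef_pos: [577.8, -73.6, 251.9]
tcp_rot: [3.141, 0.0, 2.913]
ft_force: [1.2, 0.1, -2.1]
opening: 0.52
grip_force: 30.0
```

>>> {"op": "drive_tool", "data": {
  "deltas": "-0.05 0.33 0 0;-0.05 0.33 0 0;-0.05 0.33 0 0;-0.05 0.33 0 0;-0.05 0.33 0 0;-0.05 0.33 0 0;-0.05 0.33 0 0;-0.05 0.24 0 0;0 0 0 0;0 0 0 0"
}}

```text
t: 8.3
eef_pos: [538.0, 181.1, 251.6]
tcp_rot: [3.142, -0.0, 2.916]
ft_force: [0.5, 0.2, -3.0]
opening: 0.523
grip_force: 30.0
```

Run:
```python
from h import *
s=env.state(); print(s["eef_pos"],s["tcp_rot"],s["opening"],s["grip_force"])
im,d,X=cloud("scene"); save("s2.png",cv2.resize(im[110:270,230:410],None,fx=3.3,fy=3.3)); 
p=s["eef_pos"]; m=(np.hypot(X[...,0]-p[0],X[...,1]-p[1])<45)&(X[...,2]>p[2]-80)&(X[...,2]<p[2]+5)
P=X[m]; print(m.sum())
for lo in range(-75,5,8):
    q=P[(P[:,2]-p[2]>lo)&(P[:,2]-p[2]<=lo+8)]
    if len(q)>3: print(lo,len(q),(np.median(q,0)-p).round(1),(q.min(0)-p)[:2].round(1),(q.max(0)-p)[:2].round(1))
```

```text
[538.0379175  181.1326955  251.62723885] [ 3.14158483e+00 -6.26367868e-05  2.91588208e+00] 0.5226284828753789 29.998249561215573
463
-67 8 [ 12.7 -27.6 -60.4] [-16.4 -32.2] [34.9 -3.8]
-59 122 [ 10.8 -21.5 -53.4] [-31.6 -36.8] [35.7 27.6]
-51 69 [ 15.9 -20.5 -48.4] [-28.  -39.7] [34.7 11.8]
-43 43 [ 10.  -20.7 -38.5] [-17.7 -28.1] [26.6  8.1]
-35 45 [ 12.9 -19.9 -30.2] [-18.3 -29.8] [26.5  7.3]
-27 38 [ 15.1 -20.8 -23.1] [-11.7 -28.1] [27.4  4.2]
-19 47 [ 12.7 -21.2 -13.9] [-15.6 -31.8] [27.6  1.3]
-11 39 [ 11. -22.  -8.] [-18.3 -34.9] [26.6  1.3]
-3 52 [  7.5 -24.3   0.9] [-17.9 -36.9] [26.9 24.8]
```

View pics/s2.png

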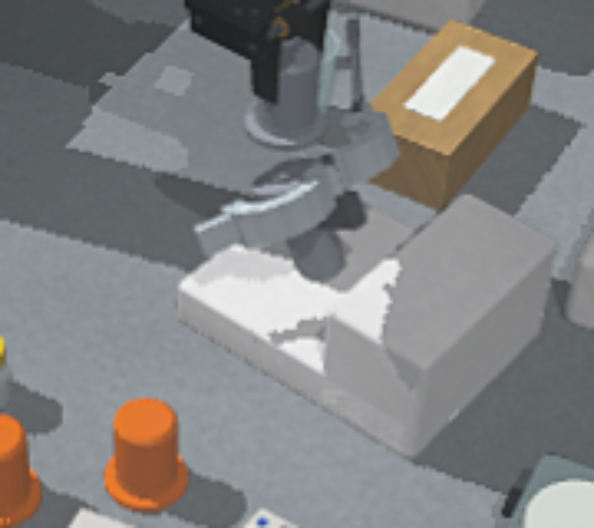

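>>> {"op": "drive_tool", "data": {
  "deltas": "-0.11 0.12 0 0;-0.1 0.11 0 0;0 0 -0.14 0;0.04 -0.01 -0.08 0;0.04 -0.01 -0.08 0;0.04 -0.01 -0.07 0;0.03 -0.005 -0.06 0;0 0 0 0;0 0 0 0"
}}

```text
t: 9.1
eef_pos: [532.8, 199.2, 207.9]
tcp_rot: [-3.141, -0.001, 2.913]
ft_force: [-0.0, 0.3, -1.9]
opening: 0.522
grip_force: 30.0
```

>>> {"op": "drive_tool", "data": {
  "deltas": "0.02 0.01 -0.04 0;0 0 0 0;0 0 0 0"
}}

```text
t: 9.35
eef_pos: [534.6, 200.6, 204.3]
tcp_rot: [3.141, 0.0, 2.914]
ft_force: [0.3, -0.6, -2.5]
opening: 0.519
grip_force: 30.0
```

>>> {"op": "drive_tool", "data": {
  "deltas": "0 0 -0.02 0;0 0 0 0;0 0 0 0"
}}

```text
t: 9.6
eef_pos: [534.5, 200.5, 202.3]
tcp_rot: [3.141, 0.0, 2.914]
ft_force: [0.5, -0.6, -2.7]
opening: 0.522
grip_force: 30.0
```

>>> {"op": "drive_tool", "data": {
  "deltas": "0 0 -0.01 0;0 0 0 0;0 0 0 0"
}}

```text
t: 9.85
eef_pos: [534.6, 200.5, 201.3]
tcp_rot: [3.142, 0.0, 2.913]
ft_force: [1.7, 0.5, -1.9]
opening: 0.522
grip_force: 30.0
```

>>> {"op": "drive_tool", "data": {
  "deltas": "0 0 -0.01 0;0 0 0 0;0 0 0 0"
}}

```text
t: 10.1
eef_pos: [534.6, 200.6, 200.6]
tcp_rot: [3.141, 0.0, 2.913]
ft_force: [-1.9, -0.4, 2.1]
opening: 0.524
grip_force: 30.0
```

>>> {"op": "drive_tool", "data": {
  "deltas": "-0.03 0.007 -0.025 0;-0.03 0.007 -0.02 0;0 0 0 0"
}}

```text
t: 10.35
eef_pos: [528.8, 202.2, 196.4]
tcp_rot: [3.141, 0.002, 2.914]
ft_force: [-2.3, 1.1, 6.0]
opening: 0.517
grip_force: 30.0
```

>>> {"op": "drive_tool", "data": {
  "deltas": "-0.027 0.006 -0.022 0;-0.027 0.006 -0.022 0;0 0 0 0"
}}

```text
t: 10.6
eef_pos: [523.4, 203.4, 191.9]
tcp_rot: [3.14, 0.002, 2.914]
ft_force: [-2.0, 0.8, 5.3]
opening: 0.523
grip_force: 30.0
```

>>> {"op": "drive_tool", "data": {
  "deltas": "-0.025 0.006 -0.024 0;-0.025 0.006 -0.024 0;0 0 0 0"
}}

```text
t: 10.85
eef_pos: [518.4, 204.6, 187.0]
tcp_rot: [3.141, 0.002, 2.914]
ft_force: [-1.5, 1.8, 5.5]
opening: 0.518
grip_force: 30.0
```

>>> {"op": "drive_tool", "data": {
  "deltas": "-0.023 0.005 -0.026 0;-0.023 0.005 -0.026 0;0 0 0 0"
}}

```text
t: 11.1
eef_pos: [513.7, 205.6, 181.7]
tcp_rot: [3.141, 0.001, 2.914]
ft_force: [-1.0, 1.9, 5.4]
opening: 0.521
grip_force: 30.0
```

>>> {"op": "drive_tool", "data": {
  "deltas": "-0.018 0.004 -0.026 0;0 0 0 0"
}}

```text
t: 11.27
eef_pos: [511.9, 206.0, 179.1]
tcp_rot: [3.141, 0.001, 2.914]
ft_force: [-1.2, 2.4, 6.1]
opening: 0.521
grip_force: 30.0
```

>>> {"op": "drive_tool", "data": {
  "deltas": "-0.018 0.004 -0.026 0;0 0 0 0;0 0 0 0"
}}

```text
t: 11.52
eef_pos: [511.0, 206.4, 177.6]
tcp_rot: [3.14, 0.003, 2.913]
ft_force: [-0.5, 0.8, 12.5]
opening: 0.522
grip_force: 30.0
```

```bash
cat > cap.py <<'E'
from h import *
from scipy.optimize import least_squares
yaw=np.radians(-13.13); d=np.array([np.cos(yaw),np.sin(yaw),0]); cz,sz=np.cos(.49),np.sin(.49)
ex=cz*d+[0,0,sz]; ey=np.array([-d[1],d[0],0]); ez=np.cross(ex,ey); S=np.array([539,199,125.4]); E=np.c_[ex,ey,ez]
if __name__=="__main__":
    for n in("scene","top"):
        im,_,X=cloud(n); Q=(X-S)@E; save(n+"_cap.png",cv2.resize(im[110:270,230:410],None,fx=3.3,fy=3.3))
        m=(np.hypot(Q[...,0],Q[...,1])<32)&(Q[...,2]>15)&(Q[...,2]<40); q=Q[m]   # plain cylinder
        f=lambda p:np.hypot(q[:,0]-p[0]-p[2]*q[:,2],q[:,1]-p[1]-p[3]*q[:,2])-25
        if m.sum()>20:
            r=least_squares(f,[0,0,0,0],loss="soft_l1"); print(n,m.sum(),"x0 y0 tiltx tilty",r.x.round(3),abs(r.fun).mean().round(2))
        m=(np.hypot(Q[...,0],Q[...,1])<22)&(Q[...,2]>55)&(Q[...,2]<90); print(" top z",m.sum(),np.percentile(Q[m][:,2],[20,50,80]) if m.any() else 0)
E
python3 cap.py
```

```text
scene 157 x0 y0 tiltx tilty [-0.904  0.699  0.038  0.001] 1.85
 top z 40 [69.57170046 74.44509564 75.64300862]
 top z 0 0
```

>>> {"op": "drive_tool", "data": {
  "deltas": "0 0 0 0;0 0 0 0;0 0 0 0;0 0 0 0;0 0 0 0;0 0 0 0",
  "gripper": 0
}}

```text
t: 12.12
eef_pos: [509.9, 206.1, 176.0]
tcp_rot: [-3.141, -0.0, 2.913]
ft_force: [0.8, -0.4, -0.6]
opening: 0.886
grip_force: 0.0
```

>>> {"op": "drive_tool", "data": {
  "deltas": "-0.1 0 0.1 0;0 0 0.3 0;0 0 0.3 0;0 -0.2 0.3 0;0 -0.3 0 0;0 -0.3 0 0;0 -0.3 0 0;0 -0.3 0 0"
}}

```text
t: 12.78
eef_pos: [499.0, 65.1, 277.0]
tcp_rot: [3.141, 0.001, 2.914]
ft_force: [1.5, -0.6, 0.4]
opening: 0.999
grip_force: 0.0
```

```bash
python3 cap.py
python3 - <<'E'
from h import *
from cap import *
im,_,X=cloud("scene"); Q=(X-S)@E
for nm,c in (("lug",lambda Q:(Q[...,1]<-60)&(Q[...,1]>-130)&(abs(Q[...,0]-10)<60)&(Q[...,2]>-5)&(Q[...,2]<20)),("latch",lambda Q:(Q[...,1]>75)&(Q[...,1]<140)&(abs(Q[...,0])<60)&(Q[...,2]>30)&(Q[...,2]<110))):
    q=Q[c(Q)]; print(nm,len(q),np.percentile(q,[3,50,97],axis=0).round(0).tolist())
E
```

```text
scene 158 x0 y0 tiltx tilty [ 0.487 -0.278 -0.019  0.048] 1.74
 top z 83 [72.52673208 74.67306177 75.5082533 ]
 top z 0 0
lug 287 [[1.0, -116.0, -4.0], [33.0, -88.0, 8.0], [68.0, -63.0, 16.0]]
latch 100 [[2.0, 90.0, 33.0], [17.0, 98.0, 62.0], [28.0, 113.0, 95.0]]
```

>>> {"op": "drive_tool", "data": {
  "deltas": "0.11 0.02 0 -0.0385;0.11 0.02 0 -0.0385;0.11 0.02 0 -0.0385;0.11 0.02 0 -0.0385;0.11 0.02 0 -0.0385;0.11 0.02 0 -0.0385;0.11 0.02 0 -0.0385;0.11 0.02 0 -0.0385;0.11 0.02 0 -0.0385;0 0 0 -0.0385",
  "gripper": 1
}}

```text
t: 13.77
eef_pos: [599.9, 85.6, 276.2]
tcp_rot: [3.141, -0.0, 1.699]
ft_force: [0.2, -0.7, 0.0]
opening: 0.359
grip_force: 0.0
```

>>> {"op": "drive_tool", "data": {
  "deltas": "0 0 0 -0.0385;0 0 0 -0.0385;0 0 -0.2 -0.0385;0 0 -0.3 0;0 0 -0.3 0;0 0 -0.3 0;0 0 0 0;0 0 0 0"
}}

```text
t: 14.43
eef_pos: [598.4, 85.0, 166.0]
tcp_rot: [-3.139, 0.001, 1.342]
ft_force: [0.0, 0.6, 0.2]
opening: 0.005
grip_force: 0.0
```

>>> {"op": "drive_tool", "data": {
  "deltas": "-0.08 0.1 0 0;-0.09 0.13 0 0;-0.07 0 -0.02 0;-0.07 0.01 -0.025 0;-0.075 0.01 -0.025 0;0 0 0 0"
}}

```text
t: 14.93
eef_pos: [559.1, 110.1, 160.8]
tcp_rot: [3.14, 0.0, 1.342]
ft_force: [-1.4, -3.1, 1.2]
opening: 0.004
grip_force: 1.4
```

>>> {"op": "drive_tool", "data": {
  "deltas": "-0.07 0.025 -0.025 0;-0.065 0.025 -0.025 0;-0.06 0.04 -0.025 0;-0.06 0.04 -0.02 0;-0.05 0.055 -0.02 0;-0.05 0.055 -0.02 0;0 0 0 0"
}}

```text
t: 15.52
eef_pos: [524.0, 134.1, 146.3]
tcp_rot: [3.142, 0.0, 1.342]
ft_force: [-2.0, -1.9, -0.3]
opening: 0.003
grip_force: 1.0
```

>>> {"op": "drive_tool", "data": {
  "deltas": "-0.04 0.06 -0.005 0;-0.04 0.065 -0.005 0;0 0 0 0"
}}

```text
t: 15.77
eef_pos: [516.7, 144.9, 145.1]
tcp_rot: [3.141, 0.003, 1.343]
ft_force: [0.1, -14.3, -4.4]
opening: 0.005
grip_force: 6.8
```

>>> {"op": "drive_tool", "data": {
  "deltas": "-0.01 0.03 0 0;0 0 0 0;0 0 0 0"
}}

```text
t: 16.02
eef_pos: [516.6, 145.6, 145.1]
tcp_rot: [3.14, 0.005, 1.342]
ft_force: [4.4, -31.3, -4.8]
opening: 0.004
grip_force: 14.9
```

>>> {"op": "drive_tool", "data": {
  "deltas": "0 -0.1 0 0;0 -0.2 0 0;0 -0.3 0 0;0 -0.3 0.2 0;0 -0.2 0.4 0;0 -0.2 0.4 0;0 0 0.2 0;0 0 0 0"
}}

```text
t: 16.68
eef_pos: [517.6, 20.9, 264.5]
tcp_rot: [3.133, -0.002, 1.34]
ft_force: [0.4, 0.1, 0.2]
opening: 0.009
grip_force: 0.0
```

```bash
python3 cap.py
python3 - <<'E'
from h import *
from cap import *
for n in("scene","top"):
    im,_,X=cloud(n); Q=(X-S)@E
    if n=="scene": save("s3.png",cv2.resize(im[110:250,250:410],None,fx=4.5,fy=4.2))
    for nm,c in (("lugtops",(Q[...,0]<-45)&(abs(Q[...,1])<40)&(Q[...,0]>-80)&(Q[...,2]>5)&(Q[...,2]<16)),("ringtop",(np.hypot(Q[...,0],Q[...,1])>30)&(np.hypot(Q[...,0],Q[...,1])<70)&(Q[...,2]>11)&(Q[...,2]<18)),("latch",(Q[...,2]>30)&(Q[...,2]<105)&(Q[...,0]<-42)&(Q[...,0]>-75)&(abs(Q[...,1]-20)<60))):
        q=Q[c]; print(n,nm,len(q),np.percentile(q,[2,50,98],axis=0).round(1).tolist() if len(q) else "")
E
```

```text
scene 156 x0 y0 tiltx tilty [-0.315  1.393  0.031 -0.035] 2.07
 top z 0 0
top 136 x0 y0 tiltx tilty [ 3.356  3.039 -0.151 -0.089] 1.94
 top z 254 [73.4913829  75.08294713 76.27770777]
scene lugtops 37 [[-75.1, -19.7, 5.5], [-60.7, -11.9, 11.2], [-45.7, 7.7, 15.4]]
scene ringtop 194 [[-60.9, -46.1, 11.2], [16.3, -14.1, 14.4], [54.4, 43.5, 16.7]]
scene latch 11 [[-62.7, 20.2, 76.5], [-50.0, 25.3, 86.5], [-46.9, 30.3, 92.5]]
top lugtops 64 [[-74.3, -16.9, 5.4], [-60.1, -9.9, 11.5], [-46.0, 4.8, 14.2]]
top ringtop 358 [[-63.6, -31.6, 11.4], [20.9, -5.3, 15.0], [49.8, 42.7, 17.7]]
top latch 173 [[-67.7, 2.3, 32.6], [-55.0, 19.9, 66.1], [-47.6, 32.1, 95.6]]
```

View pics/s3.png

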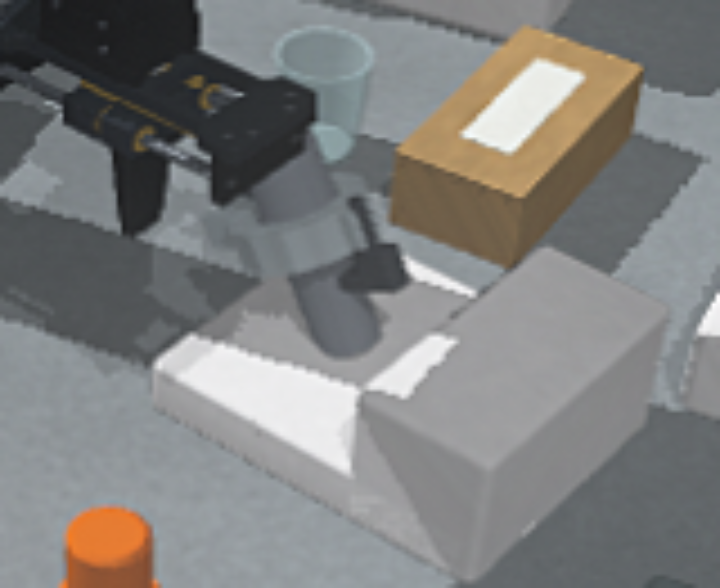

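Ring is shut around the flanges, capsule leaning flush on the port; latch still standing up to the left. Now the latch.

>>> {"op": "drive_tool", "data": {
  "deltas": "-0.06 0.33 0 0;-0.06 0.33 0 0;-0.06 0.33 0 0;-0.06 0.33 0 0;-0.06 0.33 0 0;-0.06 0.33 0 0;-0.06 0.33 0 0;-0.08 0.33 0 0;0 0 0 0;0 0 0 0"
}}

```text
t: 17.72
eef_pos: [464.9, 287.0, 257.8]
tcp_rot: [-3.14, 0.001, 1.345]
ft_force: [-0.2, -1.4, 1.3]
opening: 0.005
grip_force: 0.0
```

>>> {"op": "drive_tool", "data": {
  "deltas": "0 0 -0.3 0;0 0 -0.3 0;0 0 -0.22 0;0 0 0 0;0 0 0 0"
}}

```text
t: 18.13
eef_pos: [465.9, 284.5, 176.5]
tcp_rot: [-3.139, 0.002, 1.34]
ft_force: [-0.5, 0.5, 0.3]
opening: 0.006
grip_force: 0.0
```

>>> {"op": "drive_tool", "data": {
  "deltas": "-0.02 -0.14 0.03 0;-0.02 -0.14 0.04 0;-0.03 -0.09 0.02 0;-0.03 -0.09 0.01 0;-0.015 -0.095 -0.01 0;-0.015 -0.095 -0.02 0;0 0 0 0"
}}

```text
t: 18.72
eef_pos: [452.6, 218.7, 184.2]
tcp_rot: [3.142, 0.0, 1.34]
ft_force: [0.6, -0.7, -0.6]
opening: 0.0
grip_force: 0.0
```

>>> {"op": "drive_tool", "data": {
  "deltas": "0 -0.09 -0.03 0;0 -0.09 -0.05 0;0.015 -0.075 -0.055 0;0.015 -0.075 -0.06 0;0 0 0 0"
}}

```text
t: 19.13
eef_pos: [455.9, 186.0, 163.3]
tcp_rot: [-3.14, 0.001, 1.34]
ft_force: [-0.4, -0.5, 0.5]
opening: 0.002
grip_force: 0.0
```

Run:
```python
from h import *
from cap import *
for n in("top","scene"):
    im,_,X=cloud(n); Q=(X-S)@E
    if n=="scene": save("s4.png",cv2.resize(im[130:230,260:370],None,fx=6,fy=6,interpolation=cv2.INTER_CUBIC))
    c=(Q[...,2]>24)&(Q[...,2]<105)&(Q[...,0]<-42)&(Q[...,0]>-78)&(abs(Q[...,1])<90); q=Q[c]
    for y in range(-90,90,10):
        k=q[(q[:,1]>=y)&(q[:,1]<y+10)]
        if len(k)>2: print(n,y,len(k),np.percentile(k,[5,50,95],axis=0)[:,[0,2]].round(0).tolist())
```

```text
top -70 5 [[-66.0, 54.0], [-61.0, 55.0], [-49.0, 57.0]]
top -60 16 [[-65.0, 53.0], [-52.0, 57.0], [-47.0, 60.0]]
scene -70 6 [[-65.0, 53.0], [-55.0, 54.0], [-48.0, 57.0]]
scene -60 17 [[-64.0, 49.0], [-52.0, 56.0], [-44.0, 59.0]]
scene -50 45 [[-57.0, 48.0], [-50.0, 71.0], [-43.0, 95.0]]
scene -40 36 [[-62.0, 25.0], [-52.0, 50.0], [-44.0, 84.0]]
scene -30 30 [[-67.0, 27.0], [-53.0, 34.0], [-45.0, 64.0]]
scene -20 8 [[-55.0, 27.0], [-52.0, 31.0], [-49.0, 47.0]]
scene -10 3 [[-55.0, 26.0], [-53.0, 27.0], [-51.0, 29.0]]
```

View pics/s4.png

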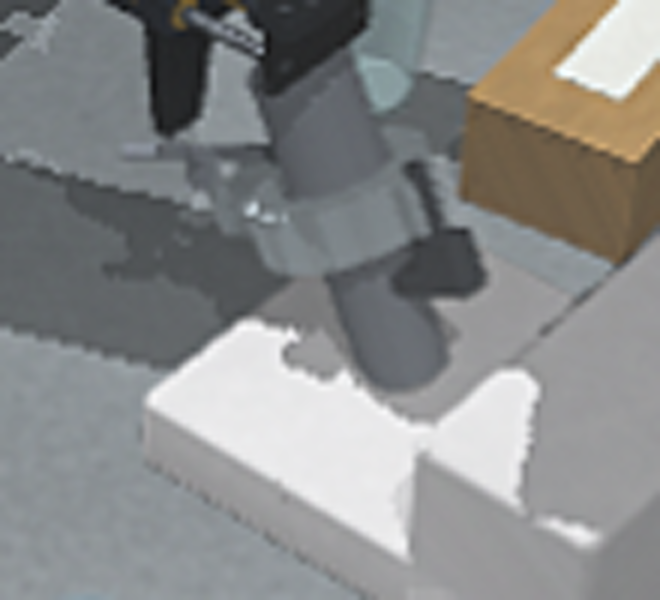

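The lever's now at about 0.5 rad under the finger, from (250,210) to its pad at (140,150). Continue down.

>>> {"op": "drive_tool", "data": {
  "deltas": "0 -0.08 -0.02 0;0 -0.08 -0.03 0;0 -0.08 -0.04 0;0 0 0 0"
}}

```text
t: 19.57
eef_pos: [455.6, 161.9, 155.0]
tcp_rot: [-3.141, 0.001, 1.34]
ft_force: [-0.5, 0.1, -0.6]
opening: 0.001
grip_force: 0.1
```

>>> {"op": "drive_tool", "data": {
  "deltas": "0.03 -0.05 -0.05 0;0.03 -0.05 -0.06 0;0.02 -0.02 -0.05 0;0 0 0 0"
}}

```text
t: 19.9
eef_pos: [464.2, 150.8, 138.6]
tcp_rot: [-3.141, 0.001, 1.341]
ft_force: [0.4, 0.3, -0.1]
opening: 0.003
grip_force: 0.0
```

>>> {"op": "drive_tool", "data": {
  "deltas": "0 -0.02 -0.03 0;0 0 0 0;0 0 0 0"
}}

```text
t: 20.15
eef_pos: [464.2, 149.6, 137.0]
tcp_rot: [3.141, -0.001, 1.341]
ft_force: [-0.4, 1.7, 5.1]
opening: 0.004
grip_force: 2.3
```

>>> {"op": "drive_tool", "data": {
  "deltas": "0 0 -0.03 0;0 0 0 0;0 0 0 0"
}}

```text
t: 20.4
eef_pos: [464.5, 149.9, 135.4]
tcp_rot: [3.139, -0.002, 1.341]
ft_force: [-6.6, 3.0, 24.3]
opening: 0.009
grip_force: 12.4
```

Hard stop felt at the predicted height. Lift away and check.

>>> {"op": "drive_tool", "data": {
  "deltas": "0 0 0.1 0;0 0 0.2 0;-0.1 -0.2 0.3 0;-0.1 -0.3 0.3 0;-0.1 -0.3 0.2 0;0 -0.3 0 0;0 -0.3 0 0;0 -0.3 0 0;0 0 0 0"
}}

```text
t: 21.15
eef_pos: [434.5, -22.8, 242.5]
tcp_rot: [3.141, 0.001, 1.339]
ft_force: [-0.4, 0.8, -0.2]
opening: 0.004
grip_force: 0.0
```

```bash
python3 cap.py
python3 - <<'E'
from h import *
from cap import *
for n in("top","scene"):
    im,_,X=cloud(n); Q=(X-S)@E
    c=(Q[...,2]>5)&(Q[...,2]<105)&(Q[...,0]<-46)&(Q[...,0]>-70)&(abs(Q[...,1])<90); q=Q[c]
    for y in range(-80,40,10):
        k=q[(q[:,1]>=y)&(q[:,1]<y+10)]
        if len(k)>2: print(n,y,len(k),np.percentile(k,[5,50,95],axis=0)[:,[0,2]].round(0).tolist())
    c=(np.hypot(Q[...,0],Q[...,1])<75)&(Q[...,2]>2)&(Q[...,2]<10)&(Q[...,0]<-60)&(abs(Q[...,1])<45); q=Q[c]; print("lugs y",len(q),np.percentile(q[:,1],[3,97]) if len(q) else 0)
print(env.state()["ft_force"])
E
```

```text
scene 160 x0 y0 tiltx tilty [-0.093  2.3    0.005 -0.055] 1.98
 top z 80 [71.06192672 74.73435152 75.72664975]
top 134 x0 y0 tiltx tilty [ 3.674  3.103 -0.16  -0.09 ] 1.8
 top z 251 [73.85027589 75.01804045 76.27726117]
top -70 36 [[-66.0, 16.0], [-56.0, 21.0], [-48.0, 24.0]]
top -60 35 [[-67.0, 17.0], [-56.0, 21.0], [-48.0, 25.0]]
top -50 25 [[-66.0, 18.0], [-56.0, 21.0], [-51.0, 23.0]]
top -40 29 [[-65.0, 12.0], [-57.0, 20.0], [-51.0, 23.0]]
top -30 30 [[-64.0, 8.0], [-54.0, 20.0], [-51.0, 23.0]]
top -20 35 [[-65.0, 8.0], [-54.0, 20.0], [-49.0, 22.0]]
top -10 31 [[-65.0, 11.0], [-54.0, 21.0], [-50.0, 23.0]]
top 0 26 [[-66.0, 18.0], [-58.0, 21.0], [-51.0, 24.0]]
top 10 14 [[-69.0, 19.0], [-60.0, 22.0], [-53.0, 24.0]]
lugs y 1 [-6.77770496 -6.77770496]
scene -80 6 [[-65.0, 15.0], [-60.0, 19.0], [-48.0, 21.0]]
scene -70 22 [[-64.0, 15.0], [-55.0, 21.0], [-48.0, 23.0]]
scene -60 12 [[-63.0, 15.0], [-52.0, 21.0], [-48.0, 23.0]]
scene -50 12 [[-67.0, 14.0], [-57.0, 21.0], [-52.0, 22.0]]
scene -40 18 [[-63.0, 6.0], [-53.0, 17.0], [-49.0, 23.0]]
scene -30 17 [[-67.0, 8.0], [-55.0, 19.0], [-49.0, 22.0]]
scene -20 18 [[-64.0, 7.0], [-53.0, 15.0], [-50.0, 21.0]]
scene -10 19 [[-60.0, 10.0], [-54.0, 18.0], [-49.0, 22.0]]
scene 0 20 [[-66.0, 13.0], [-54.0, 20.0], [-48.0, 24.0]]
lugs y 8 [-31.61116802   0.37697782]
[0.59924952 0.38504846 0.0248334 ]
```

Lever flat (z ≈ 21 along its whole length), capsule top at 75 mm: latched and seated.

```bash
python3 -c "
from cell import env; print(env.job_done())"
```

```text
the job is handed in; nothing more can be done
None
```

The job is handed in at about 21 s of the 66 s limit (verdict not shown): my last camera check showed the capsule seated on the port, the latch lever down flat and the gripper clear; an earlier check showed the ring shut.

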